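Post the finished order's tally

TASK

The red dove's order is finished: pull the red-topped tally up out of its sprung catch in the rail, and post it upright, foot first, through the slot in the brass plate on top of the oak order box (the plate is up to a centimetre off centre), pushing it past the sprung rollers until it drops right inside. Leave the other two tallies in the rail and do not disturb the other things on the table.

Things in the scene. Friction and masses are not known exactly. Their poses are not given: they have to be found in the camera images.
- red_mid (a point): centre of the red order tally, a flat upright maple piece 10 mm thick (own x): foot 80 mm wide (own y), 40 high; on it, centred, a red tab 40 wide, 30 high; 70 mm high in all, about 50 g. This point is 35 mm above its underside (shoulders of the foot 5 mm, tab top 35 mm above it), and 55 mm above the table in the rail. Own z points up as it stands.
- blue_mid (a point): centre of the blue order tally, a flat upright maple piece 10 mm thick (own x): foot 80 mm wide (own y), 40 high; on it, centred, a blue tab 40 wide, 30 high; 70 mm high in all, about 50 g. This point is 35 mm above its underside (shoulders of the foot 5 mm, tab top 35 mm above it), and 55 mm above the table in the rail. Own z points up as it stands.
- yellow_mid (a point): centre of the yellow order tally, a flat upright maple piece 10 mm thick (own x): foot 80 mm wide (own y), 40 high; on it, centred, a yellow tab 40 wide, 30 high; 70 mm high in all, about 50 g. This point is 35 mm above its underside (shoulders of the foot 5 mm, tab top 35 mm above it), and 55 mm above the table in the rail. Own z points up as it stands.
- rail: fixed dark wooden rail, 346 mm long (own y), 70 wide (own x); origin under its centre, z up. Three tally places at y = -110, 0, 110 mm: grooves 12 mm wide along y, floor 20 mm and walls 40 mm above the table (outer faces 13 mm from the middle). Posts 26 x 14 mm, 78 mm high, stand 55 mm either side of each place, at their y.
- catch (a point): middle of the rail, at the height (66 mm) of the catches: from each post a sprung brass roller, radius 9 mm, overhangs the shoulder of the tally's foot by 2 mm. A straight upward pull of about 4 to 12 N brings a tally past its two rollers; it is clear of them once lifted 60 mm. Axes as the rail's.
- slot (a point): marked middle of the order box's top, 150 mm above the table, level with the brass slot plate (70 x 144 mm), z up. The plate was screwed on by eye: its slot lies at y = 0 but anywhere from 10 mm before to 10 mm behind this point in x; only looking or feeling tells. Slot 84 mm long (y), 12.5 wide (x), throat 40 mm deep, edges rounded by 2.5 mm. Fingers do not fit in it.
- grip_rollers (a point): 24 mm below the slot point: at each end of the slot (own y) a sprung brass roller, radius 9 mm, stands 2 mm into the foot's way. The foot meets them when its underside is about 18 mm down; about 5 to 12 N drives it in; they then hold it when let go. Once its shoulders are past them (tab top about 6 mm above the plate, pushed on the tab) it drops in by itself.
- order_box: fixed oak box, 160 mm (own x) by 200 (own y), 147 high under the 3 mm slot plate, its top board 6 mm larger all round; origin under its centre. Hollow, inner floor 12 mm above the table; drawer front with turned wooden knob on the -x side (stays shut), clear pane on the +x side.
- dove: red-glazed clay dove whistle, about 110 x 45 x 80 mm, loose; origin under its centre. Bystander.
- drill: steel hand drill lying down, about 310 x 60 x 75 mm, loose; origin under its centre, long axis own x. Bystander.
- horn: horn bird call, about 140 x 40 x 40 mm, lying loose; origin under its centre, long axis own x. Bystander.
- rod: brass tuning rod with square ends, 192 x 18 x 18 mm, lying loose; origin under its centre, long axis own x. Bystander.

How it is judged:
By the outcome, as a careful person would: the job done as asked, in the order asked, and still so for the second after the job is handed in, with the robot touching nothing.
It also fails if it takes over 67 s, if anything falls off the work surface, if the arm or the gripper's body presses on something with over 40 N, if the wrist force passes 120 N, or if a joint passes its speed limit or range.

ROBOT

A 7-joint arm with a two-finger parallel gripper is mounted at the origin on the work surface. World frame = base frame: x ahead of the robot, y to its left, z up, the work surface at z = 0. Lengths are in m, angles in rad, forces in N, time in s.
With the tool pointing down it reaches from about 0.4 to 0.85 m from the base axis. Payload 6.9 kg.
Tool frame: the origin (TCP) lies midway between the tips of the shut fingers; the grasp point (between the pads) lies behind it (ctrl.pinch_z is the z of the grasp point in the tool frame, in m); z points along the fingers, y is the line along which they close (so a half turn about z gives the same grasp; the last joint's range is limited). The gripper opens to 85 mm and grips with 20 to 120 N. Pads are 22 mm wide; open, the fingers measure 114 mm over their backs; the gripper's body (76 mm by 85 mm) begins 54 mm behind the grasp point. The pads swing forward as they close: fully open they stand 13 mm farther back than shut.
Start: joints at [0.105, 0.507, -0.238, 1.5, 0.126, 1.149, -0.155], TCP at [0.625, -0, 0.231] pointing down, gripper open.
Joint ranges: [-3.08, 3.08], [-0.24, 2.05], [-1.43, 1.35], [0, 2.5], [-1.52, 4.66], [0.17, 1.96], [-2.89, 2.89]. Speed limits (rad/s): [2.39, 2.39, 3.14, 3.14, 3.14, 3.14, 3.14].

INTERFACE

Orientations are given as a unit quaternion [w, x, y, z].
In Python, from station import ctrl, get_state, vision, ticket, models gives the robot as it stands. Calls block until the motion is done:
- ctrl.movep(position, orientation): joint-space move of the TCP to a pose.
- ctrl.movel(position, frame=None, max_speed=0.15): straight line of the TCP; frame=None keeps the orientation; max_speed is the mean speed in m/s.
- ctrl.set_joints(angles): joint-space move.
- ctrl.ungrasp() and ctrl.close_gripper(force=None): open the fingers fully, or close them until they stop; force is the grip in N (None keeps the last).
- ctrl.pause(seconds).
- ctrl.ik(position, orientation): joint angles nearest the present ones, or None.
- get_state(): the state.
- vision.grab_frame(name): name is "scene" or "side" or "wrist"; returns (picture, depth): 384x512x3 uint8, blue, green, red; 384x512 float32, m along the optical axis (not along the pixel's ray), 0 where there is no reading.
- vision.camera_info(name): a dict with "mtx" (3x3 intrinsics, pixels), "R" (3x3) and "t" (3): a world point X has camera coordinates R X + t; the wrist camera has in their place "hand_eye" (4x4, takes a point from camera to tool coordinates, whose origin is the TCP and whose axes are the flange's). Camera axes: x right, y down, z forward; pixel columns grow to the right and rows downward; lengths in m; the calibration is good to about 2 mm. A picture is of the moment at which its call begins: read the wrist's pose just before it. camera_info takes no time and is no camera call.
A pose or a line that the arm cannot do raises ctrl.Unreachable and nothing moves.
- ticket.close_job(): hands the job in; it is judged then, once.
Trained networks look in the newest picture that a camera, given by its name, has taken for a name from the list of things; names that differ only in an ending like _2 or _b are one class to them, and where a whole thing is asked for, a point or a joint stands for the part that bears it (a point fixed in the world has none). Each returns a list of dicts, best first, with "p" (0 to 1); they miss things now and then, are a little off and sometimes report something else, mostly with a low value. They report only what shows in the picture. A call takes as long as a camera call.
- models.recognise(camera, target): "point" ([column, row] in pixels, amid what is visible of it).
- models.masks_of(camera, target): "mask" (384x512 bool, what is visible of it) and "point" ([column, row] in pixels, amid what is visible of it).
The state is a dict: "time": time; "qpos": joint angles; "qd": joint speeds; "tau": joint torques, N m; "tcp_pos": TCP position; "eef_rot": TCP orientation; "contact_force": force on the tool from outside, world axes, zero at the start; "wrist_torque": the same for the moment, N m; "width": finger opening in m; "gripper_force": force on a finger pad.
Only numpy, scipy, OpenCV 4.12 (cv2) and the standard library are available. Lean on these libraries where they do the work, as an engineer would, in place of code of your own. Each camera call takes 0.05 s, during which the arm holds its last target. There are 200 camera calls.

## Working session

There is one attempt and no reset: what is moved stays moved. The work goes in short steps, each a Python script; the robot and the scene stay as the last script left them, time stands still between calls to the robot, and variables do not carry over. Pictures are saved under pics/ and viewed, at most 10 in all, crops included, and the job is handed in when it is done.

```bash
mkdir -p pics; ls
python3 - <<'E'
from station import ctrl,get_state,vision,models
import cv2,numpy as np
ims=[]
for c in ("scene","side"):
    im,d=vision.grab_frame(c); np.savez(f"{c}.npz",im=im,d=d); 
    i=vision.camera_info(c); print(c,i)
    cv2.imwrite(f"pics/{c}.png",im)
    for t in ("red_mid","blue_mid","yellow_mid","rail","order_box","dove","drill","horn","rod"):
        r=models.masks_of(c,t)
        for q in r[:2]:
            m=q["mask"]&(d>0); v,u=np.nonzero(m)
            if len(u)<5: continue
            z=d[v,u]; P=np.linalg.inv(i["mtx"])@np.stack([u*z,v*z,z]); X=(i["R"].T@(P-np.array(i["t"]).reshape(3,1))).T
            print(t,round(q["p"],2),np.round(q["point"]),np.round(np.median(X,0),3),np.round(np.percentile(X,2,0),3),np.round(np.percentile(X,98,0),3))
print(vision.camera_info("wrist"),ctrl.pinch_z,get_state())
E
```

```text
pics
scene {'mtx': array([[441.73320973,   0.        , 254.44641167],
       [  0.        , 441.73320973, 191.19958314],
       [  0.        ,   0.        ,   1.        ]]), 'R': array([[ 0.79690151,  0.60405132,  0.00836548],
       [ 0.52120531, -0.68047274, -0.51507463],
       [-0.30543903,  0.41482388, -0.85710451]]), 't': array([-0.44413009, -0.27865055,  1.36447957])}
red_mid 0.54 [166. 290.] [ 0.581 -0.35   0.062] [ 0.572 -0.381  0.039] [ 0.583 -0.314  0.092]
red_mid 0.17 [367. 179.] [0.774 0.215 0.024] [ 0.757  0.134 -0.001] [0.793 0.27  0.037]
blue_mid 0.77 [227. 222.] [ 0.574 -0.132  0.063] [ 0.567 -0.161  0.04 ] [ 0.577 -0.094  0.092]
blue_mid 0.36 [197. 274.] [ 0.588 -0.263  0.022] [ 0.542 -0.412  0.006] [ 0.611 -0.075  0.079]
yellow_mid 0.62 [197. 252.] [ 0.577 -0.239  0.062] [ 0.568 -0.271  0.039] [ 0.58  -0.203  0.092]
rail 0.64 [200. 271.] [ 0.588 -0.259  0.021] [ 0.539 -0.412  0.   ] [ 0.612 -0.074  0.079]
order_box 0.7 [324. 136.] [0.632 0.213 0.14 ] [0.509 0.13  0.005] [0.654 0.333 0.15 ]
order_box 0.48 [226. 218.] [ 0.574 -0.13   0.067] [ 0.565 -0.159  0.042] [ 0
[... 2529 characters left out ...]
s': array([ 0.10553272,  0.50745662, -0.23757161,  1.50021102,  0.12567623,
        1.14887685, -0.1547968 ]), 'qd': array([-0.00036645, -0.00086605,  0.00066111, -0.00054691,  0.00205936,
        0.00076566,  0.00091326]), 'tau': array([-3.44060509e-04, -6.20365047e+01, -2.18513757e+00, -2.49965626e+01,
        1.37959063e-02,  2.34900283e-03,  5.53165091e-05]), 'tcp_pos': array([ 6.24991122e-01, -5.26959737e-05,  2.31297130e-01]), 'eef_rot': array([1.99483347e-06, 7.07137377e-01, 7.07076184e-01, 1.28135980e-05]), 'contact_force': array([ 0.702837  , -0.82706932,  0.07610365]), 'wrist_torque': array([ 0.001271  ,  0.04353674, -0.02977958]), 'gripper_force': 0.0, 'width': 0.0854747704156465}
```

View pics/scene.png

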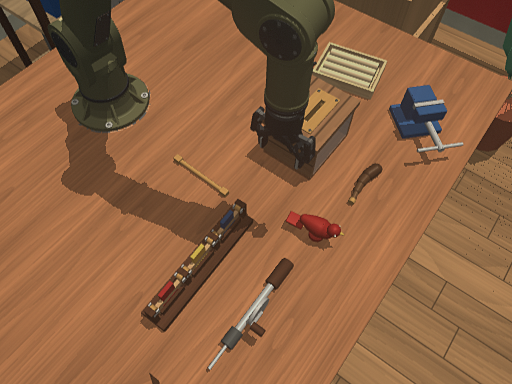

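View pics/side.png

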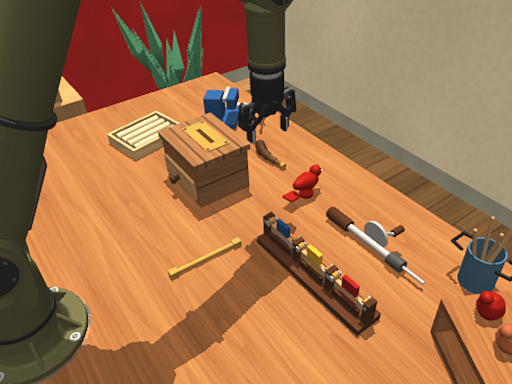

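The scene view shows the rail at the lower left, with red nearest (166,290). The box is at (320,100) with its brass plate, partly behind the arm. I'll look at the plate with the wrist camera.

```bash
cat > h.py <<'E'
from station import ctrl,get_state,vision,models,ticket
import cv2,numpy as np
from scipy.spatial.transform import Rotation as Ro
def quat(yaw): # tool down, tool y along world x rotated by yaw
    q=(Ro.from_euler('z',yaw)*Ro.from_quat([.70710678,.70710678,0,0])).as_quat(); return [q[3],q[0],q[1],q[2]]
def grab(name):
    s=get_state(); im,d=vision.grab_frame("wrist"); q=s["eef_rot"]
    T=np.eye(4); T[:3,:3]=Ro.from_quat([q[1],q[2],q[3],q[0]]).as_matrix(); T[:3,3]=s["tcp_pos"]
    i=vision.camera_info("wrist"); M=T@i["hand_eye"]
    np.savez(name+".npz",im=im,d=d,M=M,K=i["mtx"]); cv2.imwrite(f"pics/{name}.png",im); return im,d,M,i["mtx"]
def cloud(d,M,K):
    v,u=np.indices(d.shape); P=np.stack([(u-K[0,2])/K[0,0]*d,(v-K[1,2])/K[1,1]*d,d],-1)
    return P@M[:3,:3].T+M[:3,3]
def onplane(uv,z,M,K):
    uv=np.atleast_2d(uv).astype(float); r=np.c_[(uv-K[:2,2])/[K[0,0],K[1,1]],np.ones(len(uv))]@M[:3,:3].T
    return M[:3,3]+r*((z-M[2,3])/r[:,2])[:,None]
E
python3 - <<'E'
from h import *
ctrl.movep([.565,.23,.24],quat(0))
im,d,M,K=grab("w1"); print(get_state()["time"])
E
```

```text
1.9917
```

View pics/w1.png

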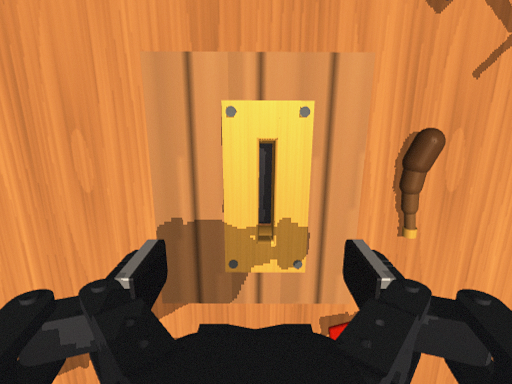

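The wrist view shows the plate spanning about (222,100)–(313,272), with the slot around column 266, rows 138–242. Next I'll fit the slot edges.

Run:
```python
from h import *
f=np.load("w1.npz"); im,d,M,K=f["im"],f["d"],f["M"],f["K"]
g=im.astype(float)
print("depth z plate",np.round(np.median(cloud(d,M,K)[140:200,230:250].reshape(-1,3),0),4))
for r in (150,170,190,205): print(r,im[r,248:286,2].tolist())
h=cv2.cvtColor(im,cv2.COLOR_BGR2HSV)
# plate left/right outlines and slot edges, subpixel from the red-channel gradient
def edge(r,a,b,sgn):
    p=cv2.GaussianBlur(im[r:r+1,:,:],(3,1),0)[0,:,0 if b-a>22 else 2].astype(float); gr=np.clip(sgn*np.gradient(p)[a:b],0,None); k=gr.argmax(); s=slice(max(k-2,0),k+3)
    return a+(np.arange(a,b)[s]-a)@gr[s]/gr[s].sum()
rows=np.arange(146,204)
E=[]
for r in rows: E.append([edge(r,252,266,-1),edge(r,265,282,1)])
E=np.array(E)
for k in (0,1):
    X=onplane(np.c_[E[:,k],rows],.15,M,K); c=np.polyfit(X[:,1],X[:,0],1); print("edge",k,c, np.polyval(c,.23),np.std(X[:,0]-np.polyval(c,X[:,1])))
C=cloud(d,M,K)
top=(abs(C[...,2]-.1485)<.006).astype(np.uint8); top[250:]=0
for c in (190,266,340): print(c, onplane([[c,np.nonzero(top[:,c])[0].min()]],.147,M,K))
for pt in [(222,100),(313.5,100),(222,272),(266,138),(266,242)]: print(pt,np.round(onplane([pt],.15,M,K),4))
L=[];R=[]
for r in range(60,240,4):
    n=np.nonzero(top[r])[0]; L.append(onplane([[n.min(),r]],.147,M,K)[0]); R.append(onplane([[n.max(),r]],.147,M,K)[0])
for S in (L,R): S=np.array(S); print("box side",np.polyfit(S[:,1],S[:,0],1),np.median(S[:,0]))
```

```text
depth z plate [0.5533 0.2519 0.1511]
150 [247, 247, 247, 247, 247, 247, 247, 247, 247, 242, 231, 112, 61, 67, 66, 70, 46, 39, 42, 41, 41, 40, 40, 37, 89, 93, 80, 168, 227, 247, 247, 247, 247, 247, 247, 246, 247, 247]
170 [247, 247, 247, 247, 247, 247, 247, 247, 248, 242, 221, 103, 58, 62, 59, 64, 62, 44, 39, 34, 37, 38, 40, 45, 92, 90, 93, 197, 237, 247, 247, 247, 247, 247, 246, 246, 247, 247]
190 [247, 247, 246, 247, 247, 247, 247, 247, 247, 243, 174, 78, 53, 55, 56, 58, 42, 35, 38, 32, 39, 39, 30, 73, 92, 87, 159, 224, 246, 248, 247, 247, 247, 247, 247, 247, 246, 247]
205 [247, 247, 247, 246, 247, 247, 248, 247, 247, 241, 174, 74, 49, 52, 54, 41, 33, 41, 36, 37, 33, 37, 30, 89, 94, 86, 187, 235, 247, 247, 247, 247, 247, 247, 247, 247, 247, 247]
edge 0 [0.01111386 0.5656578 ] 0.5682139861679458 8.192172291553435e-05
edge 1 [0.00929529 0.5790463 ] 0.5811842137420616 9.711589906448929e-05
190 [[0.51814928 0.33828175 0.147     ]]
266 [[0.573883   0.33816689 0.147     ]]
340 [[0.62822849 0.33738206 0.147     ]]
(222, 100) [[0.5409 0.3045 0.15  ]]
(313.5, 100) [[0.6098 0.3044 0.15  ]]
(222, 272) [[0.5363 0.1598 0.15  ]]
(266, 138) [[0.5743 0.2762 0.15  ]]
(266, 242) [[0.5749 0.1884 0.15  ]]
box side [0.00632999 0.47917107] 0.48087026765559493
box side [0.00872122 0.65056608] 0.652910244159682
```

Run:
```python
from h import *
ctrl.movep([.565,.10,.26],quat(0.0))
ctrl.movep([.575,-.352,.18],quat(.03))
im,d,M,K=grab("w2"); C=cloud(d,M,K); print(get_state()["time"],get_state()["tcp_pos"])
h=cv2.cvtColor(im,cv2.COLOR_BGR2HSV)
m=((h[...,0]<8)|(h[...,0]>172))&(h[...,1]>150)&(h[...,2]>80)&(C[...,2]>.086)&(C[...,2]<.1)
X=C[m]; print(m.sum(),X.mean(0),X.min(0),X.max(0))
v,u=np.nonzero(m); print(u.min(),u.max(),v.min(),v.max())
P=onplane(np.c_[u,v],.09,M,K); r=cv2.minAreaRect((P[:,:2]*1000).astype(np.float32)); print(r)
```

```text
4.3167 [ 0.57624664 -0.34990161  0.18042308]
569 [ 0.57387078 -0.34892986  0.09105811] [ 0.56883029 -0.36996205  0.0862676 ] [ 0.57904511 -0.32960809  0.09299538]
247 258 173 221
((573.8367919921875, -349.7165832519531), (9.256508827209473, 41.060951232910156), 1.854841947555542)
```

View pics/w2.png

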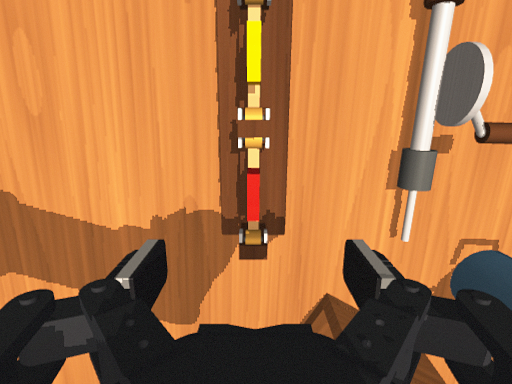

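Red tab spans columns 247–258, rows 173–221, centre (0.5738, −0.3497), yaw 0.032. I'll grasp it and lift.

Run:
```python
from h import *
q=quat(.032)
p=lambda n:print(n,*(np.round(get_state()[k],4) for k in ("time","tcp_pos","contact_force","wrist_torque","width","gripper_force")))
ctrl.movep([.5738,-.3497,.11],q); ctrl.movel([.5738,-.3497,.064],max_speed=.08); ctrl.pause(.2); p("down")
ctrl.close_gripper(60); ctrl.pause(.3); p("closed")
for z in (.08,.10,.13,.15): ctrl.movel([.5738,-.3497,z],max_speed=.06); p(z)
ctrl.pause(.2); p("up")
ctrl.movel([.5738,-.3497,.29],max_speed=.2); ctrl.pause(.2); p("hi"); 
grab("w3")
im,_=vision.grab_frame("side"); cv2.imwrite("pics/side2.png",im)
cv2.imwrite("pics/c3.png",np.hstack([cv2.imread("pics/w3.png")[100:,130:390],cv2.resize(im,None,fx=1,fy=1)[100:]]))
```

```text
down 5.625 [ 0.5741 -0.3499  0.0646] [ 0.1879 -0.1107 -0.4692] [0.0086 0.0654 0.0049] 0.0855 0.0
closed 6.6 [ 0.5739 -0.3497  0.0641] [ 0.0547 -0.3585  0.9856] [-0.0336 -0.0792 -0.0176] 0.0084 58.4575
0.08 7.0167 [ 0.574  -0.35    0.0811] [ 0.3475 -0.0304  2.6102] [ 0.0545 -0.1081  0.0047] 0.0089 60.0439
0.1 7.5 [ 0.5741 -0.35    0.1008] [-0.4895  0.3534  1.593 ] [ 0.0495  0.0259 -0.0313] 0.0089 60.0849
0.13 8.15 [ 0.5738 -0.3497  0.1302] [ 0.5915 -0.1358  0.1505] [-0.0031 -0.0038  0.0713] 0.0086 59.7671
0.15 8.6333 [ 0.574  -0.3498  0.1505] [-0.1166  0.173  -0.7774] [-0.0017  0.0021 -0.0322] 0.0088 59.767
up 8.8333 [ 0.5736 -0.3496  0.1496] [-0.0506 -0.6429 -0.8106] [-0.0201  0.0119  0.0012] 0.0092 59.7676
hi 9.8833 [ 0.5734 -0.3495  0.2885] [ 0.664  -0.7463 -0.3508] [-0.0462 -0.0344 -0.0182] 0.009 59.7671
```

View pics/c3.png

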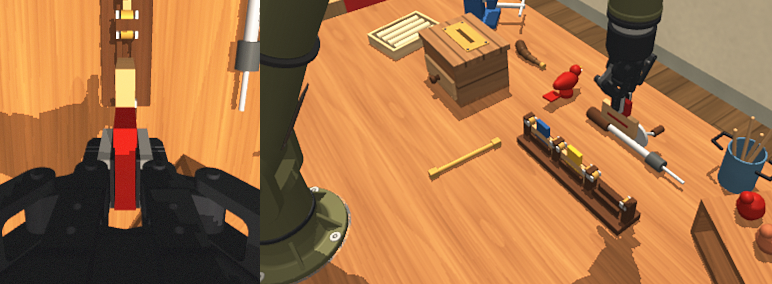

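The red tally is held and clear of the rail; blue and yellow are still in it. I'll check for slip in the hand before carrying it.

Run:
```python
from h import *
f=np.load("w3.npz"); im,d,M,K=f["im"],f["d"],f["M"],f["K"]; C=cloud(d,M,K)
h=cv2.cvtColor(im,cv2.COLOR_BGR2HSV)
m=((h[...,0]<8)|(h[...,0]>172))&(h[...,1]>150)&(C[...,2]>.2); X=C[m]-get_state()["tcp_pos"]
top=X[:,2]>.021; print(m.sum(),top.sum()); 
print("top z",np.percentile(X[:,2],[50,90,98]), "x",np.percentile(X[top,0],[2,50,98]),"y",np.percentile(X[top,1],[2,98]))
ctrl_y=.232
ctrl.movep([.5745,.05,.30],quat(.0))
ctrl.movep([.5747,.232,.222],quat(-.009)); ctrl.pause(.3)
grab("w4"); s=get_state(); print(s["time"],s["tcp_pos"])
im,_=vision.grab_frame("side"); im2,_=vision.grab_frame("scene"); 
cv2.imwrite("pics/c4.png",np.hstack([cv2.imread("pics/w4.png")[60:300,150:370],cv2.resize(im[60:220,110:290],None,fx=1.5,fy=1.5),cv2.resize(im2[40:200,250:400],None,fx=1.5,fy=1.5)]))
```

```text
2226 1872
top z [0.02627621 0.02717561 0.03039502] x [-0.00586785 -0.00085847  0.00371764] y [-0.01891381  0.02006528]
12.625 [0.57514687 0.2309768  0.22248745]
```

View pics/c4.png

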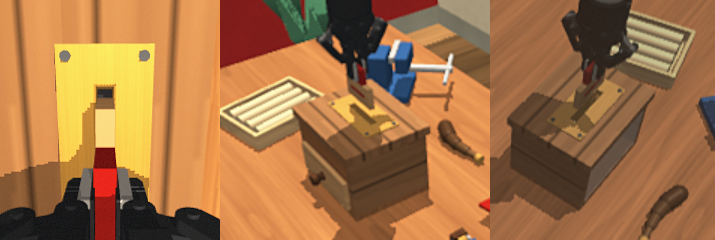

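The tally is upright above the plate, with the slot's far end visible in front of it. I'll compare the two in the same image.

Run:
```python
from h import *
f=np.load("w4.npz"); im,d,M,K=f["im"],f["d"],f["M"],f["K"]; C=cloud(d,M,K)
for r in (150,154,158,172,190,202): 
    print(r,[f"{c}:{im[r,c,2]}/{im[r,c,0]}/{C[r,c,2]:.3f}" for c in range(240,272)])
s=get_state(); print(s["tcp_pos"])
```

```text
150 ['240:251/87/0.151', '241:251/85/0.151', '242:251/87/0.152', '243:252/79/0.151', '244:248/73/0.150', '245:233/63/0.150', '246:143/40/0.139', '247:76/32/0.111', '248:48/46/0.110', '249:44/44/0.110', '250:41/38/0.111', '251:37/39/0.109', '252:40/42/0.109', '253:42/43/0.111', '254:38/41/0.112', '255:44/46/0.112', '256:40/39/0.111', '257:48/49/0.112', '258:42/43/0.110', '259:41/41/0.111', '260:41/42/0.110', '261:39/46/0.111', '262:90/31/0.132', '263:138/36/0.150', '264:229/63/0.150', '265:248/72/0.151', '266:252/83/0.151', '267:251/87/0.151', '268:251/87/0.150', '269:251/89/0.151', '270:251/89/0.152', '271:251/89/0.150']
154 ['240:251/87/0.152', '241:251/88/0.151', '242:251/86/0.151', '243:252/82/0.150', '244:249/72/0.150', '245:237/68/0.151', '246:135/34/0.139', '247:76/33/0.111', '248:61/55/0.112', '249:55/50/0.109', '250:55/51/0.111', '251:59/53/0.110', '252:61/55/0.110', '253:48/45/0.110', '254:46/43/0.111', '255:48/44/0.111', '256:45/42/0.111', '257:46/41/0.110', '258:48/44/0.110', '259:44/40/0.110', '260:45/44/0.110', '261:39/41/0.111', '262:90/29/0.131', '263:151/39/0.149', '2
[... 2131 characters left out ...]
]
202 ['240:191/56/0.152', '241:195/50/0.151', '242:197/52/0.151', '243:195/56/0.152', '244:169/42/0.152', '245:218/81/0.220', '246:253/127/0.219', '247:252/131/0.219', '248:251/129/0.219', '249:251/131/0.220', '250:251/130/0.219', '251:251/129/0.220', '252:251/128/0.219', '253:251/128/0.219', '254:251/128/0.220', '255:251/131/0.220', '256:251/132/0.219', '257:251/130/0.220', '258:251/131/0.220', '259:251/131/0.220', '260:251/130/0.218', '261:252/130/0.219', '262:251/131/0.220', '263:252/131/0.220', '264:250/121/0.221', '265:249/79/0.151', '266:251/85/0.151', '267:251/85/0.150', '268:251/79/0.151', '269:251/81/0.151', '270:251/81/0.151', '271:251/81/0.151']
[0.57490052 0.23151018 0.22228382]
```

The tally and slot centres both sit at column ≈254.6, so they're aligned. I'll insert in steps with force checks.

Run:
```python
from h import *
x,y=.5747,.2315
for z in (.205,.196,.192,.186,.180,.174,.168,.162,.156):
    ctrl.movel([x,y,z],max_speed=.05); ctrl.pause(.1); s=get_state()
    print(z,*(np.round(s[k],4) for k in ("time","tcp_pos","contact_force","wrist_torque","gripper_force")))
    f=s["contact_force"]
    if abs(f[2])>22 or np.hypot(f[0],f[1])>8 or (z>.177 and abs(f[2])>6): print("STOP"); break
```

```text
0.205 13.3167 [0.5748 0.2316 0.2051] [0.0756 0.4991 0.4176] [0.0371 0.0276 0.0078] 59.7671
0.196 13.75 [0.5747 0.2315 0.196 ] [-0.2219  0.1401  0.005 ] [0.0109 0.0058 0.0014] 59.7666
0.192 14.1 [0.5747 0.2315 0.192 ] [ 0.0721 -0.8104 -0.4237] [ 0.0186 -0.0228 -0.0007] 59.7673
0.186 14.4667 [0.5747 0.2315 0.1859] [ 0.107   0.197  -0.5707] [-0.009  -0.0447 -0.004 ] 59.7668
0.18 14.8333 [0.5747 0.2315 0.1799] [-0.4206 -0.2392 -1.3551] [ 0.0501 -0.0402  0.0455] 59.7673
0.174 15.2 [0.5748 0.2316 0.174 ] [ 0.8607  0.9163 -0.6529] [ 0.1594 -0.1928 -0.006 ] 59.7629
0.168 15.5667 [0.5748 0.2313 0.1678] [ 1.7535  0.8067 -2.3712] [ 0.1289 -0.6121  0.0183] 59.3483
0.162 15.9333 [0.5744 0.2313 0.1615] [ 0.9731  0.3148 -3.0255] [ 0.1372 -0.3641 -0.0004] 59.3153
0.156 16.3 [0.5744 0.2313 0.1555] [ 1.6276  1.7871 -3.7099] [ 0.173  -0.2749  0.0114] 59.2845
```

Run:
```python
from h import *
ctrl.ungrasp(); ctrl.pause(.3)
ctrl.movel([.5747,.2315,.235],max_speed=.15); ctrl.pause(.2)
im,d,M,K=grab("w5"); C=cloud(d,M,K)
h=cv2.cvtColor(im,cv2.COLOR_BGR2HSV)
m=((h[...,0]<8)|(h[...,0]>172))&(h[...,1]>150)&(C[...,2]>.152)&(abs(C[...,1]-.23)<.05)&(abs(C[...,0]-.575)<.03)
print(m.sum(),get_state()["time"])
if m.any(): X=C[m]; print(X.min(0),X.max(0),np.median(X,0))
cv2.imwrite("pics/c5.png",im)
```

```text
910 18.25
[0.56850547 0.21213504 0.15538607] [0.59471718 0.25245121 0.32102179] [0.57365145 0.23615887 0.18272813]
```

View pics/c5.png

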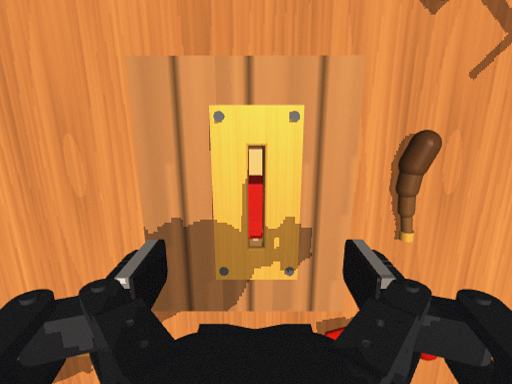

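The tally stands upright in the slot, with its red tab around (256,210) and its top at about z = 0.182. Next I'll push it with shut fingers.

Run:
```python
from h import *
ctrl.close_gripper(20); ctrl.pause(.2)
x,y=.5745,.232
for z in (.188,.182,.176,.170,.164,.160,.156,.1535):
    ctrl.movel([x,y,z],max_speed=.05); s=get_state(); f=s["contact_force"]
    print(z,np.round(s["tcp_pos"],4),np.round(f,2))
    if abs(f[2])>30: print("STOP"); break
ctrl.pause(.2)
ctrl.movel([x,y,.26],max_speed=.2); ctrl.pause(.2); ctrl.ungrasp()
print(get_state()["time"]); grab("w6")
im,_=vision.grab_frame("side"); im2,_=vision.grab_frame("scene")
cv2.imwrite("pics/c6.png",np.hstack([cv2.imread("pics/w6.png")[60:300,150:370],cv2.resize(im[60:380,100:440],(255,240)),cv2.resize(im2[40:340,130:450],(256,240))]))
```

```text
0.188 [0.5747 0.2321 0.1883] [-0.25 -1.56 -0.47]
0.182 [0.5743 0.2319 0.1817] [0.07 0.09 0.03]
0.176 [0.5743 0.2319 0.1756] [ 0.36 -0.14  0.11]
0.17 [0.5742 0.2318 0.1695] [-0.02  0.17 -0.79]
0.164 [0.5742 0.2318 0.1635] [-0.41  0.16 -0.14]
0.16 [0.5743 0.2319 0.1596] [-0.83  0.09  0.85]
0.156 [0.5742 0.2319 0.1555] [-0.05  0.07 -0.88]
0.1535 [0.5744 0.2319 0.1532] [-0.2  -0.54 -0.14]
23.9917
```

View pics/c6.png

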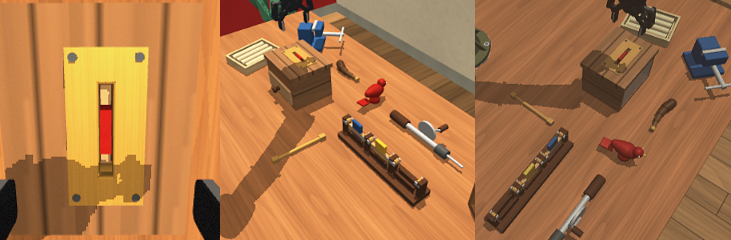

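Run:
```python
from h import *
f=np.load("w6.npz"); im,d,M,K=f["im"],f["d"],f["M"],f["K"]; C=cloud(d,M,K)
h=cv2.cvtColor(im,cv2.COLOR_BGR2HSV)
m=((h[...,0]<8)|(h[...,0]>172))&(h[...,1]>150)&(abs(C[...,1]-.23)<.05)&(abs(C[...,0]-.575)<.01)
X=C[m]; print(m.sum(),np.percentile(X,[2,50,98],axis=0))
v,u=np.nonzero(m); print(u.min(),u.max(),v.min(),v.max())
c=int(np.median(u)); print([(r,round(float(C[r,c,2]),3)) for r in range(130,245,4)])
```

```text
585 [[0.5696414  0.21018161 0.11030639]
 [0.57436572 0.23426493 0.15357638]
 [0.58031633 0.25214437 0.15493518]]
250 261 165 214
[(130, 0.151), (134, 0.153), (138, 0.151), (142, 0.15), (146, 0.124), (150, 0.125), (154, 0.124), (158, 0.123), (162, 0.124), (166, 0.132), (170, 0.154), (174, 0.153), (178, 0.154), (182, 0.154), (186, 0.153), (190, 0.153), (194, 0.153), (198, 0.153), (202, 0.155), (206, 0.153), (210, 0.154), (214, 0.154), (218, 0.124), (222, 0.126), (226, 0.132), (230, 0.135), (234, 0.146), (238, 0.152), (242, 0.151)]
```

The tab top is at 0.153 and still held by the rollers, so it needs a few more millimetres. I'll press down to plate level.

Run:
```python
from h import *
ctrl.close_gripper(20); ctrl.pause(.2)
x,y=.5745,.232
ctrl.movel([x,y,.16],max_speed=.15)
for z in (.154,.152,.151,.150,.149):
    ctrl.movel([x,y,z],max_speed=.02); ctrl.pause(.1); s=get_state(); f=s["contact_force"]
    print(z,np.round(s["tcp_pos"],4),np.round(f,2),s["width"])
    if abs(f[2])>15: print("STOP"); break
ctrl.movel([x,y,.26],max_speed=.2); ctrl.ungrasp(); ctrl.pause(.2)
im,d,M,K=grab("w7"); C=cloud(d,M,K); print(get_state()["time"])
print([(r,round(float(C[r,255,2]),3)) for r in range(130,245,6)])
cv2.imwrite("pics/c7.png",im)
```

```text
0.154 [0.5746 0.232  0.1541] [-0.52  0.    0.25] 9.159128445537455e-06
0.152 [0.5745 0.232  0.152 ] [-0.44 -0.52 -0.31] 0.0005177143035914479
0.151 [0.5745 0.232  0.151 ] [-0.83  0.29  0.83] -0.00018137135784196087
0.15 [0.5745 0.232  0.15  ] [ 0.7  -0.29 -0.14] 0.00020340427860897827
0.149 [0.5748 0.2321 0.1492] [0.87 0.14 2.14] -5.190682028147513e-05
29.6167
[(130, 0.152), (136, 0.152), (142, 0.15), (148, 0.11), (154, 0.11), (160, 0.111), (166, 0.109), (172, 0.111), (178, 0.111), (184, 0.11), (190, 0.11), (196, 0.111), (202, 0.111), (208, 0.111), (214, 0.11), (220, 0.11), (226, 0.133), (232, 0.142), (238, 0.15), (244, 0.152)]
```

Run:
```python
from h import *
im,_=vision.grab_frame("side"); im2,_=vision.grab_frame("scene")
cv2.imwrite("pics/c8.png",np.hstack([cv2.imread("pics/w7.png")[60:300,150:350],cv2.resize(im[60:380,100:440],(255,240)),cv2.resize(im2[50:190,250:400],(257,240))]))
```

```text
(no output)
```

View pics/c8.png

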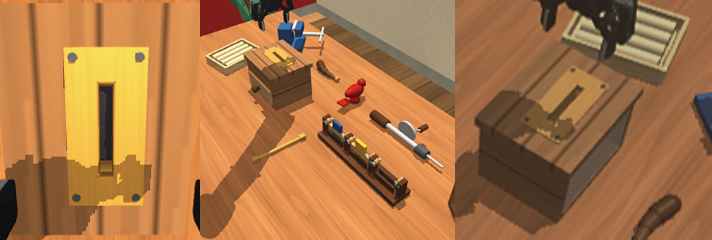

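The slot is empty, so the tally has dropped inside. Blue and yellow are still in the rail, and the bystanders haven't moved.

```bash
python3 -c "
from station import ticket; print(ticket.close_job())"
```

```text
the job is handed in; nothing more can be done
None
```

The red tally is out of the rail and posted through the slot; it dropped inside the order box, nothing else appears disturbed, and the job is handed in at about 30 s of the 67 s allowed.

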